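# Lift the middle seed cup out of the row on the budgie cage and nest it in its match

### The arm

A 6-joint arm with a two-finger parallel gripper is mounted at the origin on the work surface. World frame = base frame: x ahead of the robot, y to its left, z up, the work surface at z = 0. Lengths are in m, angles in rad, forces in N, time in s.
With the tool pointing down it reaches from about 0.375 to 0.975 m from the base axis. Payload 3.8 kg.
Tool frame: the origin (TCP) lies on the front face of the gripper's body, between the roots of the fingers; the fingertips stand 64 mm ahead of it and the grasp point (between the pads) lies 45 mm ahead of it; z points along the fingers, y is the line along which they close (so a half turn about z gives the same grasp; the last joint's range is limited). The gripper opens to 88 mm and grips with 3 to 60 N. Pads are 18 mm wide; open, the fingers measure 123 mm over their backs; the gripper's body (75 mm by 187 mm) begins 45 mm behind the grasp point.
Start: joints at [1.239, 0.264, 1.604, -0, 1.274, -0.037], TCP at [0.196, 0.646, 0.303] pointing down, gripper open.
Joint ranges: [-2.63, 2.63], [-0.94, 2.18], [0.31, 2.57], [-1.31, 4.45], [0, 2.66], [-2.55, 2.55]. Speed limits (rad/s): [2.57, 2.57, 3.14, 3.14, 3.14, 3.14].

### API

Orientations are given as a 3x3 rotation matrix whose columns are the frame's x, y, z axes.
In Python, from rig import robot gives the robot as it stands. The module is installed in compiled form; this text tells all that it offers.
- The arm moves only by the shell command python3 -m inch 'ROWS' [FORCE]. ROWS is JSON, a list of rows, each an object of numbers: "ax", "ay", "az": the turn, a rotation vector about the tool's x, y, z in degrees; "dx", "dy", "dz": the shift along the tool's x, y, z in cm; "grip": the finger opening in cm, from 0 to 8.81. In form: [{"ax": .., "ay": .., "az": .., "dx": .., "dy": .., "dz": .., "grip": ..}, ...]. A call has 1 to 8 rows; each row shifts and turns the commanded pose from where the row before left it, along the tool's axes as they then stand; what a row does not reach is not made up. A row lasts 1/10 s, in which the tool goes at most 50 mm and 8.59 degrees, less where a joint would pass 70% of its speed; a pose out of reach is approached as far as the arm can. A call with a gripper value outside its range is refused whole. The fingers move at their own pace and stop on an object; FORCE is the grip in N (left out, the last holds). Time passes only in rows, so rows that do not move let the fingers close. It gives the time, the measured TCP pose, the force, the opening and the grip force at its end, in the units of the state.
- robot.get_obs(): the state, without advancing time (a new reading comes with each control period).
- robot.read_camera(name): name is "scene" or "top" or "wrist"; returns a dict with "frame" (480x640x3 uint8, blue, green, red), "range_z" (480x640 float32, m along the optical axis (not along the pixel's ray), 0 where there is no reading), "fx", "fy", "cx", "cy" (pixels), "dist_coeffs" ([k1, k2, p1, p2, k3] as OpenCV has them; the pictures are not rectified), "rvec" (rotation vector, rad) and "tvec" (3), from world to camera coordinates, as OpenCV has them; the wrist camera has in their place "tool_from_camera" (4x4, takes a point from camera to tool coordinates, whose origin is the TCP and whose axes are the flange's). Camera axes: x right, y down, z forward; pixel columns grow to the right and rows downward; lengths in m; the calibration is good to about 2 mm. A picture is of the moment at which its call begins: read the wrist's pose just before it.
- robot.finish_job(): hands the job in; it is judged then, once.
Trained networks look in a picture, given as the dict that the camera call returned (one of the last four; its "shot" number tells which), for a name from the list of things; names that differ only in an ending like _2 or _b are one class to them, and where a whole thing is asked for, a point or a joint stands for the part that bears it (a point fixed in the world has none). Each returns a list of dicts, best first, with "conf" (0 to 1); they miss things now and then, are a little off and sometimes report something else, mostly with a low value. They report only what shows in the picture. A call takes as long as a camera call. They do not tell look-alikes from the thing itself.
- robot.recognise(thing, picture): "box" ([left, top, width, height] in pixels, round what is visible of it).
- robot.landmark_of(thing, picture): "point" ([column, row] in pixels: a listed point, or the origin of a listed thing).
The state is a dict: "time_s": time; "q": joint angles; "joint_vel": joint speeds; "joint_torque": joint torques, N m; "ee_pos": TCP position; "tool_rot": TCP orientation; "contact_force": force on the tool from outside, world axes, zero at the start; "moment": the same for the moment, N m; "gripper_width": opening from 0.0 (shut) to 1.0 (fully open); "grip_force": force on a finger pad.
Only numpy, scipy, OpenCV 4.12 (cv2) and the standard library are available. Lean on these libraries where they do the work, as an engineer would, in place of code of your own. Each camera call takes 0.05 s, during which the arm holds its last target. There are 200 camera calls.

### The job

The middle one of the three white seed cups on the front of the budgie cage is due for washing: grip it by its tab and lift it straight up, not sideways, out from between its two neighbours, leaving those seated on their shelf. Then nest it fully home in the one matching cup standing on the table, tab over tab, setting it down rather than dropping it. Do not lean on the cage, and leave everything else where it is.

Things in the scene. Friction and masses are not known exactly. Their poses are not given: they have to be found in the camera images.
- mid_cup_tab (a point): Grip point of the cup to take, the middle of three on the cage: inside its solid grip tab, which stands out 36 mm from the cup's front wall, 12 mm thick (y), 24 mm high, top flush with the rim. Point: 20 mm out from the wall, mid-height of the tab, 12 mm below the rim. x from tab into cup, y across, z up. 58 mm is free between its flat sides and the neighbours' tabs.
- mid_cup_center (a point): That white plastic cup, about 70 g: 48 mm high, 60 (x) by 56 mm (y), 3 mm walls, foot narrowed to 45 by 41 mm below a step 20 mm up. Point: its middle, 24 mm above its underside; the tab point is 50 mm along -x and 12 mm higher. Side keys 24 mm high, from the rim down (T tongue at +y, slot at -y, 2 mm play), lock it to its neighbours: they part only once it is raised 24 mm.
- near_cup_center (a point): The same kind of cup, on the -y side of the middle cup (nearer the robot's base), 70 mm from it; same point. It stays on the shelf.
- far_cup_center (a point): The same kind of cup, on the +y side of the middle cup (farther from the robot's base), 70 mm from it; same point. It stays on the shelf.
- cage: Budgie cage, fixed: 300 deep (x), 420 wide (y), 450 mm high; grey base, steel wire, white tilt-out litter tray (not used). Origin: centre of the underside; front faces -x, front wires at x = -150 mm. A feeder shelf on the front, top 112 mm up, holds the three cups, tabs outward. The wire landing door is let down level over them, 300 mm up, 112 mm wide, out to x = -250 mm.
- seat (a point): Fixed to the cage: where the middle cup's centre is while seated; axes as the cage's. The landing door hangs 152 mm above the tab point and reaches 16 mm further out than it, so an upright tool does not fit: the tool must lean, its back end outward from the cage (-x), by some 30 to 45 degrees.
- spare_cup_center (a point): The matching cup, standing alone and empty on the table: same kind, tab and all. Point: its middle, 24 mm above its underside; x from tab into cup. A cup nested in it sinks 20 mm until its step lies on this one's rim: its centre is then 28 mm above this point. The foot has about 4.5 mm of play all round.
- spare_cup_tab (a point): The point inside the matching cup's grip tab, 50 mm along -x from its centre and 12 mm above it.
- round_pot_center (a point): Round white plastic pot, 62 mm across, 46 mm high; point half-way up. Not a match.
- bath_dish_center (a point): White oblong bath dish 100 by 66 mm, 34 mm high, without keys or tab; point half-way up. Not a match.
- nest_bowl_center (a point): Pale blue round ceramic nest bowl, 116 mm across, 50 mm high; point half-way up.
- ring_perch_center (a point): Bamboo ring perch lying flat, 150 mm across with a crossbar and a small wire hook that stands out 25 mm on its +y side, 14 mm thick; point at its centre.
- feeding_tube_center (a point): Grey plastic feeding tube lying down, about 185 mm long, 44 mm high; point at its middle, 22 mm up.
- dustpan_center (a point): Small aluminium dustpan, pan 150 by 170 mm, 45 mm high at the back, with a 120 mm handle to its -x; point over the middle of the pan, 12 mm up.
Not all that is in view belongs to the job. Leave any green look-alike of the part that bears spare_cup_center alone.

How it is judged:
On the way:
1. the middle cup has been lifted straight up until its keys are clear of both neighbours: at least 26 mm above its seat and still within 15 mm of straight above it (z of mid_cup_center in the frame of seat above 0.026 m and horizontal distance between mid_cup_center and seat below 0.015 m).
At the end, for the whole second after the job is handed in: The middle cup is nested in the matching cup on the table: centres within 7 mm in plan, 24 to 32 mm apart in height (28 is home), tab over tab within 0.25 rad, both upright within 0.1 rad; both neighbouring cups within 10 mm of where they began (horizontal distance between mid_cup_center and spare_cup_center below 0.007 m and z of mid_cup_center in the frame of spare_cup_center between 0.024 and 0.032 m and angle between the x axis of mid_cup_center and the x axis of spare_cup_center, either way round below 0.25 rad and x of mid_cup_tab in the frame of spare_cup_center below -0.03 m and angle between each of mid_cup_center, spare_cup_center's own z axis and vertical below 0.1 rad and height (world z) of spare_cup_center below 0.03 m and distance of each of near_cup_center, far_cup_center from where it was at the start of the episode below 0.01 m); the robot touches nothing.
It fails at once if the middle cup is dragged sideways (8 mm) or tipped (0.2 rad) while its keys are still engaged, less than 22 mm above its seat (z of mid_cup_center in the frame of seat between -0.02 and 0.022 m and horizontal distance between mid_cup_center and seat below 0.035 m and (horizontal distance between mid_cup_center and seat above 0.008 m or angle between mid_cup_center's own z axis and vertical above 0.2 rad)).
It fails at once if a neighbouring cup is shifted or lifted more than 10 mm (distance of any of near_cup_center, far_cup_center from where it was at the start of the episode above 0.01 m).
It fails at once if the cup is dropped into the matching cup: faster than 0.6 m/s while within 40 mm of straight above it and less than 70 mm above its nested height (horizontal distance between mid_cup_center and spare_cup_center below 0.04 m and z of mid_cup_center in the frame of spare_cup_center below 0.098 m and linear speed of mid_cup above 0.6 m/s).
It fails at once if the robot presses on the cage with more than 20 N (contact force between any of the arm, the fingers and cage above 20 N).
It fails at once if one of the other things on the table is moved more than 40 mm (distance of any of round_pot_center, bath_dish_center, nest_bowl_center, ring_perch_center, feeding_tube_center, dustpan_center from where it was at the start of the episode above 0.04 m).
It also fails if it takes over 45 s, if anything falls off the work surface, if the arm or the gripper's body presses on something with over 40 N, if the wrist force passes 120 N, or if a joint passes its speed limit or range.

## Working session

There is one attempt and no reset: what is moved stays moved. The work goes in short steps, Python scripts to look and compute and a shell command to move; the robot and the scene stay as the last step left them, time stands still between calls to the robot, and variables do not carry over. Pictures are saved under pics/ and viewed, at most 10 in all, crops included, and the job is handed in when it is done.

```bash
mkdir -p pics; cat > h.py <<'E'
import numpy as np, cv2
from rig import robot
def world(p, uv, tool=None, z=None, rng=None):
    """pixel -> world; by depth (rng or image) or on plane z"""
    K=np.array([[p["fx"],0,p["cx"]],[0,p["fy"],p["cy"]],[0,0,1.]])
    r=cv2.undistortPoints(np.array([[uv]],float),K,np.array(p["dist_coeffs"],float))[0,0]
    d=np.array([r[0],r[1],1.])
    if "rvec" in p:
        R=cv2.Rodrigues(np.array(p["rvec"],float))[0].T; o=-R@np.array(p["tvec"]).ravel()
    else:
        T=np.array(p["tool_from_camera"]); R0=np.array(tool["tool_rot"])
        R=R0@T[:3,:3]; o=R0@T[:3,3]+np.array(tool["ee_pos"])
    if z is not None: return o+R@d*((z-o[2])/(R@d)[2])
    if rng is None:
        u,v=int(round(uv[0])),int(round(uv[1])); w=p["range_z"][max(v-1,0):v+2,max(u-1,0):u+2]; w=w[w>0]
        rng=np.median(w) if w.size else np.nan
    return o+R@d*rng
E
python3 - <<'E'
from h import *
np.set_printoptions(precision=4,suppress=True)
for c in ("scene","top"):
    p=robot.read_camera(c); cv2.imwrite(f"pics/{c}0.png",p["frame"])
    for n in ["mid_cup_tab","mid_cup_center","near_cup_center","far_cup_center","seat","cage","spare_cup_center","spare_cup_tab","round_pot_center","bath_dish_center","nest_bowl_center","feeding_tube_center","dustpan_center","ring_perch_center"]:
        for l in robot.landmark_of(n,p)[:3]:
            print(c,n,round(l["conf"],2),np.round(l["point"],1),world(p,l["point"]))
E
```

```text
scene mid_cup_tab 0.63 [221.4 183.4] [ 0.6168 -0.1497  0.1577]
scene mid_cup_center 0.95 [214.1 169.1] [ 0.616  -0.2123  0.1155]
scene near_cup_center 0.55 [247.6 158.5] [ 0.5385 -0.2027  0.1137]
scene far_cup_center 0.83 [185.6 181.8] [ 0.6841 -0.2128  0.1155]
scene seat 0.9 [216.  170.8] [ 0.614  -0.207   0.1145]
scene cage 0.83 [207.1 135.7] [ 0.5999 -0.2278  0.2181]
scene spare_cup_center 0.88 [288.1 215.5] [ 0.5061 -0.0792  0.0033]
scene spare_cup_center 0.84 [264.5 330.6] [0.6766 0.1427 0.0028]
scene spare_cup_center 0.62 [222.  187.7] [ 0.6198 -0.1396  0.1586]
scene spare_cup_tab 0.88 [294.  234.5] [ 0.5207 -0.0142  0.0468]
scene spare_cup_tab 0.62 [283.5 340.6] [0.6482 0.1876 0.0462]
scene round_pot_center 0.75 [301.6 278.5] [0.5489 0.0755 0.0023]
scene bath_dish_center 0.74 [339.8 356.8] [0.5556 0.2708 0.0043]
scene nest_bowl_center 0.78 [305.7 438.5] [0.696  0.3799 0.0068]
scene feeding_tube_center 0.93 [478.9 371.3] [0.3168 0.4319 0.0399]
scene dustpan_center 0.62 [394.5 459.2] [0.5543 0.4979 0.0044]
scene ring_perch_center 0.56 [391.2 275. ] [0.3635 0.1667 0.0113]
scene r
[... 664 characters left out ...]
15]
top spare_cup_center 0.91 [359.6 253.4] [ 0.5029 -0.0713  0.0022]
top spare_cup_tab 0.9 [342.7 246.1] [ 0.5191 -0.0229  0.0475]
top spare_cup_tab 0.7 [265.8 197.2] [0.6449 0.1829 0.0486]
top round_pot_center 0.82 [308.3 231.7] [0.5592 0.0694 0.0055]
top bath_dish_center 0.75 [229.4 234.4] [0.5477 0.2845 0.0055]
top nest_bowl_center 0.79 [199.8 180.2] [0.6954 0.3703 0.0072]
top feeding_tube_center 0.58 [165.8 324.7] [0.3039 0.4378 0.0398]
top feeding_tube_center 0.34 [306.  236.2] [0.547  0.0755 0.0022]
top dustpan_center 0.74 [151.8 229.9] [0.5563 0.4985 0.0021]
top dustpan_center 0.36 [418.  205.7] [ 0.6193 -0.2054  0.1174]
top ring_perch_center 0.96 [272.6 302.8] [0.365  0.1613 0.0111]
```

View pics/scene0.png

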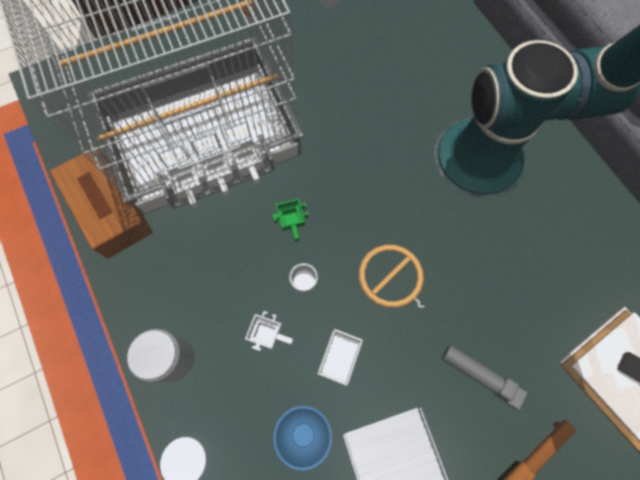

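View pics/top0.png

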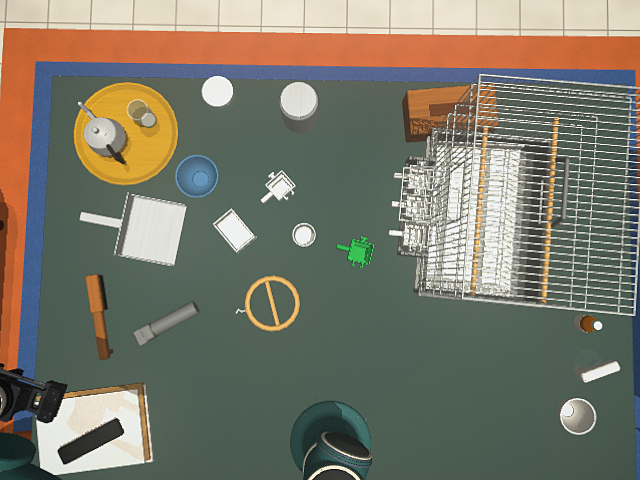

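The scene picture shows three cups at (190–255, 160–190) on the cage front. The green look-alike is at (291,214) and must be left alone. The white spare is at (264,330), its tab pointing right. The top picture agrees: cups at (400–418, 178–235), spare at (279,187), green at (359,250).

```bash
cat >> h.py <<'E'
from scipy.spatial.transform import Rotation as Ro
np.set_printoptions(precision=4,suppress=True)
def target(tab, xdir, lean=40, back=0., up=0., out=0., flip=1):
    """TCP pose to have grasp point on tab, backed off along tool axis"""
    xc=np.array([*xdir,0.])/np.hypot(*xdir); yc=np.cross([0,0,1],xc); a=np.radians(lean)
    z=-np.cos(a)*np.array([0,0,1])+np.sin(a)*xc; y=flip*yc; x=np.cross(y,z)
    return np.array(tab)+[0,0,up]-out*xc-(0.045+back)*z, np.c_[x,y,z]
def plan(P,R,s=None):
    s=s or robot.get_obs(); R0=np.array(s["tool_rot"]); d=P-np.array(s["ee_pos"])
    print("t",s["time_s"],"q",np.array(s["q"]),"pos",np.array(s["ee_pos"]))
    print(" world d",d*100,"shift in current tool axes cm",R0.T@d*100,"in target axes",R.T@d*100)
    rv=Ro.from_matrix(R0.T@R).as_rotvec(degrees=True); print(" rotvec deg",rv,np.linalg.norm(rv))
E
python3 - <<'E'
from h import *
s=robot.get_obs(); print(np.array(s["tool_rot"]))
for f in (1,-1): plan(*target([0.622,-0.15,0.148],[-.14,-.99],40,0.10,flip=f))
p=robot.read_camera("wrist"); print(np.array(p["tool_from_camera"]),p["fx"])
E
```

```text
[[-0.9569  0.2905  0.    ]
 [ 0.2905  0.9569  0.    ]
 [-0.      0.     -1.    ]]
t 1.5 q [ 1.2391  0.2639  1.604  -0.      1.2737 -0.0369] pos [0.1961 0.6459 0.3027]
 world d [ 43.894  -70.3588  -4.3648] shift in current tool axes cm [-62.441  -54.5725   4.365 ] in target axes [-45.8532  53.3132  44.1733]
 rotvec deg [ 28.2469 -32.9784  77.6057] 88.9275413007371
t 1.5 q [ 1.2391  0.2639  1.604  -0.      1.2737 -0.0369] pos [0.1961 0.6459 0.3027]
 world d [ 43.894  -70.3588  -4.3648] shift in current tool axes cm [-62.441  -54.5725   4.365 ] in target axes [ 45.8532 -53.3132  44.1733]
 rotvec deg [ 34.3441  29.4167 -94.3601] 104.63593519212375
[[-0.0004 -0.9511 -0.309   0.0826]
 [ 1.     -0.0001 -0.001   0.0004]
 [ 0.0009 -0.309   0.9511 -0.0824]
 [ 0.      0.      0.      1.    ]] 339.00588492419195
```

```bash
python3 -m inch '[{"dx":-3.5,"dy":-3.2},{"dx":-3.5,"dy":-3.2},{"dx":-3.5,"dy":-3.2},{"dx":-3.5,"dy":-3.2},{"dx":-3.5,"dy":-3.2},{"dx":-3.5,"dy":-3.2},{"dx":-3.5,"dy":-3.2},{"dx":-3.5,"dy":-3.2}]'
python3 -m inch '[{"dx":-3.5,"dy":-3.2},{"dx":-3.5,"dy":-3.2},{"dx":-3.5,"dy":-3.2},{"dx":-3.5,"dy":-3.2},{"dx":-3.5,"dy":-3.2},{"dx":-3.5,"dy":-3.2},{"grip":5.2},{}]'
python3 - <<'E'
from h import *
plan(*target([0.622,-0.15,0.148],[-.14,-.99],40,0.10))
E
```

```text
t 1.55 q [ 1.2391  0.2639  1.604  -0.      1.2737 -0.0369] pos [0.1961 0.6459 0.3027]
 world d [ 43.8938 -70.3578  -4.3607] shift in current tool axes cm [-62.4421 -54.5695   4.3652] in target axes [-45.8551  53.3129  44.1695]
 rotvec deg [ 28.2423 -32.9755  77.6053] 88.92468148550078schema error: expected keys ax, ay, az, dx, dy, dz, grip
schema error: expected keys ax, ay, az, dx, dy, dz, grip
```

```bash
r='no'; python3 -m inch '[{"ax":0,"ay":0,"az":0,"dx":-3.5,"dy":-3.2,"dz":0,"grip":8.8},{"ax":0,"ay":0,"az":0,"dx":-3.5,"dy":-3.2,"dz":0,"grip":8.8},{"ax":0,"ay":0,"az":0,"dx":-3.5,"dy":-3.2,"dz":0,"grip":8.8},{"ax":0,"ay":0,"az":0,"dx":-3.5,"dy":-3.2,"dz":0,"grip":8.8},{"ax":0,"ay":0,"az":0,"dx":-3.5,"dy":-3.2,"dz":0,"grip":8.8},{"ax":0,"ay":0,"az":0,"dx":-3.5,"dy":-3.2,"dz":0,"grip":8.8},{"ax":0,"ay":0,"az":0,"dx":-3.5,"dy":-3.2,"dz":0,"grip":8.8},{"ax":0,"ay":0,"az":0,"dx":-3.5,"dy":-3.2,"dz":0,"grip":8.8}]'
python3 -m inch '[{"ax":0,"ay":0,"az":0,"dx":-3.5,"dy":-3.2,"dz":0,"grip":5.2},{"ax":0,"ay":0,"az":0,"dx":-3.5,"dy":-3.2,"dz":0,"grip":5.2},{"ax":0,"ay":0,"az":0,"dx":-3.5,"dy":-3.2,"dz":0,"grip":5.2},{"ax":0,"ay":0,"az":0,"dx":-3.5,"dy":-3.2,"dz":0,"grip":5.2},{"ax":0,"ay":0,"az":0,"dx":-3.5,"dy":-3.2,"dz":0,"grip":5.2},{"ax":0,"ay":0,"az":8,"dx":0,"dy":0,"dz":0,"grip":5.2},{"ax":0,"ay":0,"az":8,"dx":0,"dy":0,"dz":0,"grip":5.2},{"ax":0,"ay":0,"az":8,"dx":0,"dy":0,"dz":0,"grip":5.2}]'
python3 -m inch '[{"ax":0,"ay":0,"az":8,"dx":0,"dy":0,"dz":0,"grip":5.2},{"ax":0,"ay":0,"az":8,"dx":0,"dy":0,"dz":0,"grip":5.2},{"ax":0,"ay":0,"az":8,"dx":0,"dy":0,"dz":0,"grip":5.2},{"ax":0,"ay":0,"az":8,"dx":0,"dy":0,"dz":0,"grip":5.2},{"ax":0,"ay":0,"az":8,"dx":0,"dy":0,"dz":0,"grip":5.2},{"ax":0,"ay":0,"az":8,"dx":0,"dy":0,"dz":0,"grip":5.2},{"ax":0,"ay":0,"az":8,"dx":0,"dy":0,"dz":0,"grip":5.2},{"ax":0,"ay":0,"az":0,"dx":0,"dy":0,"dz":0,"grip":5.2}]'
python3 - <<'E'
from h import *
plan(*target([0.622,-0.15,0.148],[-.14,-.99],40,0.10))
E
```

```text
time_s: 2.35
ee_pos: [0.3903, 0.3179, 0.303]
tool_rot: [[-0.957, 0.29, 0.001], [0.29, 0.957, 0.001], [-0.001, 0.001, -1.0]]
contact_force: [0.9, 0.4, 1.1]
gripper_width: 0.997
grip_force: 0.0
time_s: 3.15
ee_pos: [0.5109, 0.1148, 0.3028]
tool_rot: [[-0.751, 0.66, 0.0], [0.66, 0.751, 0.0], [-0.0, 0.0, -1.0]]
contact_force: [0.7, 0.0, -0.1]
gripper_width: 0.586
grip_force: 0.0
time_s: 3.95
ee_pos: [0.5106, 0.1156, 0.3029]
tool_rot: [[0.12, 0.993, 0.0], [0.993, -0.12, 0.0], [0.0, 0.0, -1.0]]
contact_force: [-0.0, 0.1, 0.9]
gripper_width: 0.591
grip_force: 0.0
t 3.95 q [ 0.1751 -0.0242  1.9245  0.      1.241   0.2957] pos [0.5106 0.1156 0.3029]
 world d [ 12.4414 -17.3359  -4.3785] shift in current tool axes cm [-15.7133  14.4359   4.3808] in target axes [-9.0003 14.7462 13.2678]
 rotvec deg [  0.4121 -40.0048   1.0859] 40.021690740146525
```

```bash
python3 -m inch '[{"ax":0,"ay":0,"az":0,"dx":-2,"dy":3.6,"dz":0,"grip":5.2},{"ax":0,"ay":0,"az":0,"dx":-2,"dy":3.6,"dz":0,"grip":5.2},{"ax":0,"ay":0,"az":0,"dx":-2,"dy":3.6,"dz":0,"grip":5.2},{"ax":0,"ay":0,"az":0,"dx":-2,"dy":3.6,"dz":0,"grip":5.2},{"ax":0,"ay":-8,"az":0,"dx":0,"dy":0,"dz":0,"grip":5.2},{"ax":0,"ay":-8,"az":0,"dx":0,"dy":0,"dz":0,"grip":5.2},{"ax":0,"ay":-8,"az":0,"dx":0,"dy":0,"dz":0,"grip":5.2},{"ax":0,"ay":-8,"az":0,"dx":0,"dy":0,"dz":0,"grip":5.2}]'
python3 -m inch '[{"ax":0,"ay":-8,"az":1,"dx":0,"dy":0,"dz":0,"grip":5.2},{"ax":0,"ay":0,"az":0,"dx":0,"dy":0,"dz":0,"grip":5.2},{"ax":0,"ay":0,"az":0,"dx":0,"dy":0,"dz":0,"grip":5.2}]'
python3 - <<'E'
from h import *
plan(*target([0.622,-0.15,0.148],[-.14,-.99],40,0.10))
s=robot.get_obs(); p=robot.read_camera("wrist"); cv2.imwrite("pics/w1.png",p["frame"])
for n in ["mid_cup_tab","mid_cup_center","near_cup_center","far_cup_center","seat","spare_cup_tab"]:
    for l in robot.landmark_of(n,p)[:4]: print(n,round(l["conf"],2),np.round(l["point"],1),world(p,l["point"],s))
E
```

```text
time_s: 4.75
ee_pos: [0.6446, 0.0188, 0.3037]
tool_rot: [[0.099, 0.993, -0.062], [0.84, -0.117, -0.53], [-0.534, 0.0, -0.845]]
contact_force: [-0.9, -1.0, -0.3]
gripper_width: 0.588
grip_force: 0.0
time_s: 5.05
ee_pos: [0.6439, 0.0196, 0.3018]
tool_rot: [[0.105, 0.991, -0.079], [0.76, -0.131, -0.636], [-0.641, 0.007, -0.768]]
contact_force: [0.5, 0.2, -0.5]
gripper_width: 0.59
grip_force: 0.0
t 5.05 q [ 0.2496  0.342   1.626  -0.6422  1.4889  0.5431] pos [0.6439 0.0196 0.3018]
 world d [-0.8884 -7.7352 -4.2684] shift in current tool axes cm [-3.24    0.1032  8.2664] in target axes [-3.2188  0.2034  8.2728]
 rotvec deg [ 0.642  -0.1445  0.135 ] 0.6717549687416369
mid_cup_tab 0.63 [311.7 253. ] [ 0.6147 -0.1316  0.158 ]
mid_cup_center 0.66 [315.  266.7] [ 0.6142 -0.1555  0.1596]
far_cup_center 0.86 [378.  266.9] [ 0.6755 -0.1714  0.1563]
spare_cup_tab 0.86 [182.9  78.6] [ 0.5197 -0.0164  0.0435]
spare_cup_tab 0.28 [311.9 253.3] [ 0.6148 -0.1317  0.1583]
```

View pics/w1.png

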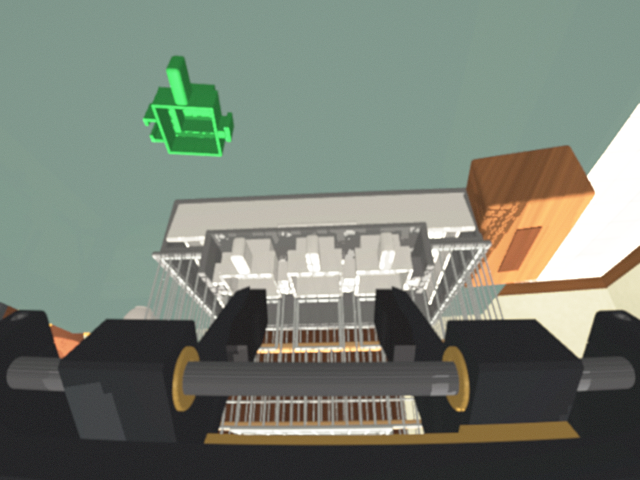

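The wrist view shows the three cups with tabs at about (240,258), (312,255) and (387,250). The middle tab is centred between the open fingers. I'll fit the tabs from the range image next.

```bash
cat >> h.py <<'E'
def cloud(p, box, tool=None):
    l,t,w,h=box; u,v=np.meshgrid(np.arange(l,l+w),np.arange(t,t+h)); rz=p["range_z"][t:t+h,l:l+w]
    K=np.array([[p["fx"],0,p["cx"]],[0,p["fy"],p["cy"]],[0,0,1.]])
    r=cv2.undistortPoints(np.stack([u,v],-1).reshape(-1,1,2).astype(float),K,np.array(p["dist_coeffs"],float))[:,0]
    c=np.c_[r,np.ones(len(r))]*rz.reshape(-1,1)
    if "rvec" in p:
        R=cv2.Rodrigues(np.array(p["rvec"],float))[0]; w_=(c-np.array(p["tvec"]).ravel())@R
    else:
        T=np.array(p["tool_from_camera"]); R0=np.array(tool["tool_rot"]); w_=(c@T[:3,:3].T+T[:3,3])@R0.T+np.array(tool["ee_pos"])
    return w_[rz.ravel()>0.02]
E
python3 - <<'E'
from h import *
s=robot.get_obs(); p=robot.read_camera("wrist"); W=cloud(p,(200,215,240,100),s)
h,e=np.histogram(W[:,2],np.arange(0.10,0.18,0.002)); print(np.c_[e[:-1],h].T)
im=p["frame"]; cv2.imwrite("pics/w2.png",cv2.resize(im[215:315,200:440],None,fx=3.3,fy=3.3,interpolation=cv2.INTER_CUBIC))
# tops: rotate into approx cage frame
xc=np.array([-.131,-.991]); yc=np.array([.991,-.131])
T=W[(W[:,2]>0.154)&(W[:,2]<0.166)]; a=T[:,:2]@xc; b=T[:,:2]@yc
print(len(T),np.median(T[:,2]),a.min(),a.max())
front=a<0.085
for lo in np.arange(0.04,0.13,0.006):
    m=(a>=lo)&(a<lo+.006); bb=b[m]; hh,ee=np.histogram(bb,np.arange(.54,.74,.004)); print(round(lo,3),"".join("%3d"%min(x,99) for x in hh))
E
```

```text
[[   0.1      0.102    0.104    0.106    0.108    0.11     0.112    0.114
     0.116    0.118    0.12     0.122    0.124    0.126    0.128    0.13
     0.132    0.134    0.136    0.138    0.14     0.142    0.144    0.146
     0.148    0.15     0.152    0.154    0.156    0.158    0.16     0.162
     0.164    0.166    0.168    0.17     0.172    0.174    0.176]
 [  67.      16.      93.     303.     343.     999.    1924.     205.
   158.     188.     165.     161.     177.     143.      49.      63.
   207.     553.     497.     535.     589.     619.     627.     661.
   646.     677.     635.     703.     831.    1520.    1206.     171.
    90.      52.      58.      56.      49.      49.      48.   ]]
4521 0.15910428981621888 0.04384462508473949 0.15751377506024755
0.04   0  0  0  0  0  0  0  0  0  0  0  0  0  0  0  0  0  0  0  0  0  0  0  0  0  0  0  0  0  0  0  0  0  0  0  0  0  3 20 19  3  0  0  0  0  0  0  0  0
0.046   0  0  0  0  0  0  0  0  0  0  0  0  0  0  0  0  0  0  0  0 19 34 26  0  0  0  0  0  0  0  0  0  0  0  0  0  0 17 23 25 11  0  0  0  0  0  0  0  0
0.052   0  0  9 
[... 1282 characters left out ...]
  0  0  0  0  0  0  0  4  5 11  9  5  6  0  0  0  0  0  0  0  0  0  0  0  0 14 16 11
0.106   0  0  0  0  0  0  0  0  0  0  0 11  6  5  7  5  7  0  0  0  0  0  0  0  0  0  0  0  2 16 13  9  7  5  0  0  0  0  0  0  0  0  0  0  0  0 13 11 10
0.112   0  0  0  0  0  0  0  0  0  0  0 12 10 14 12  6  7  0  0  0  0  0  0  0  0  0  0  0  3 10  7  9  8  6  0  0  0  0  0  0  0  0  0  0  0  0 12  6  4
0.118   0  0  0  0  0  0  0  0  0  0  0  5  6  7 10  7  3  0  0  0  0  0  0  0  0  0  0  0  2  5  7  5  7  7  0  0  0  0  0  0  0  0  0  0  0  0 12  9 11
0.124   0  0  0  0  0  0  0  0  0  0  0  5  7  8  9 11  9  0  0  0  0  0  0  0  0  0  0  0  1  7  7  5  7  8  0  0  0  0  0  0  0  0  0  0  0  0  7  2  0
```

View pics/w2.png

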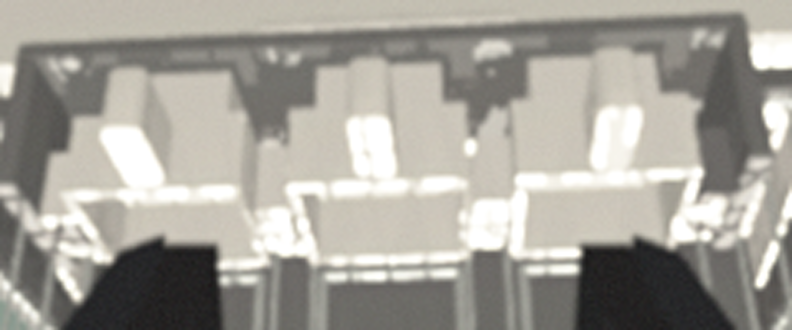

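The crop shows the three tabs clearly, free of obstruction, with the cups' rims behind. From the ranges the cage yaw is about 4° off my first guess, so I'll refine it.

```bash
cat > tabs.py <<'E'
from h import *
def tabfit(W,c,xd,zr,L=.036):
    """top-face points of tab near c (2d guess of tab point): returns tab point, x dir"""
    for _ in range(6):
        xd=np.array(xd)/np.hypot(*xd); yd=np.array([-xd[1],xd[0]])
        d=W[:,:2]-c; a=d@xd; b=d@yd
        m=(abs(W[:,2]-zr)<.004)&(a>-.024)&(a<.013)&(abs(b)<.011)
        A,B=a[m],b[m]; bins=np.arange(-.018,.012,.004)
        ctr=[(x+.002,(B[(A>=x)&(A<x+.004)].min()+B[(A>=x)&(A<x+.004)].max())/2) for x in bins if ((A>=x)&(A<x+.004)).sum()>4]
        k,b0=np.polyfit(*np.array(ctr).T,1)
        end=np.percentile(A,1.5); c=c+xd*(end+.016)+yd*b0; xd=xd+k*yd
    return c,xd/np.hypot(*xd),np.median(W[m,2]),m.sum()
E
python3 - <<'E'
from tabs import *
s=robot.get_obs(); p=robot.read_camera("wrist"); W=cloud(p,(200,215,240,100),s)
C=[]
xc=np.array([-.131,-.991]); yc=np.array([.991,-.131])
for a,b in ((.070,.557),(.063,.627),(.060,.696)):
    r=tabfit(W,a*xc+b*yc,[-.07,-.998],.160); C.append(r[0]); print(r)
v=C[2]-C[0]; print("pitch",np.hypot(*v)/2,"xdir from row",[v[1]/np.hypot(*v),-v[0]/np.hypot(*v)], "mid vs mean",C[1]-(C[0]+C[2])/2)
E
```

```text
(array([ 0.544 , -0.1409]), array([-0.0598, -0.9982]), np.float64(0.15984167881734113), np.int64(232))
(array([ 0.6134, -0.1463]), array([-0.0751, -0.9972]), np.float64(0.15978944369687104), np.int64(227))
(array([ 0.6829, -0.1513]), array([-0.0864, -0.9963]), np.float64(0.15983411804963799), np.int64(236))
pitch 0.06963459582075933 xdir from row [np.float64(-0.07429415612494603), np.float64(-0.9972363703584433)] mid vs mean [-0.     -0.0002]
```

```bash
python3 - <<'E'
from h import *
a=([0.6134,-0.1463,.148],[-.0743,-.9972])
plan(*target(*a,40,0.06,up=.006,out=.004)); plan(*target(*a,40,0,up=.006,out=.004))
E
```

```text
t 5.5 q [ 0.2483  0.3405  1.6256 -0.6443  1.4901  0.5465] pos [0.644  0.0183 0.3033]
 world d [-2.5276 -9.3341 -6.8848] shift in current tool axes cm [-2.9388 -1.322  11.425 ] in target axes [-2.849  -1.8271 11.3781]
 rotvec deg [-1.7578 -0.0274 -3.071 ] 3.5385524987183734
t 5.5 q [ 0.2483  0.3405  1.6256 -0.6443  1.4901  0.5465] pos [0.644  0.0183 0.3033]
 world d [ -2.8142 -13.1802 -11.4811] shift in current tool axes cm [-2.9368 -1.138  17.4222] in target axes [-2.849  -1.8271 17.3781]
 rotvec deg [-1.7578 -0.0274 -3.071 ] 3.5385524987183734
```

```bash
python3 -m inch '[{"ax":-1.8,"ay":0,"az":-3.1,"dx":0,"dy":0,"dz":0,"grip":5.2},{"ax":0,"ay":0,"az":0,"dx":-1.4,"dy":-0.9,"dz":2.8,"grip":5.2},{"ax":0,"ay":0,"az":0,"dx":-1.4,"dy":-0.9,"dz":2.8,"grip":5.2},{"ax":0,"ay":0,"az":0,"dx":0,"dy":0,"dz":2.8,"grip":5.2},{"ax":0,"ay":0,"az":0,"dx":0,"dy":0,"dz":2.8,"grip":5.2},{"ax":0,"ay":0,"az":0,"dx":0,"dy":0,"dz":0,"grip":5.2},{"ax":0,"ay":0,"az":0,"dx":0,"dy":0,"dz":0,"grip":5.2}]'
python3 - <<'E'
from tabs import *
s=robot.get_obs(); p=robot.read_camera("wrist"); cv2.imwrite("pics/w3.png",p["frame"])
W=cloud(p,(0,0,640,480),s)
for c in ([.544,-.1409],[.6134,-.1463],[.6829,-.1513]):
    try: print(tabfit(W,np.array(c),[-.0743,-.9972],.160))
    except Exception as e: print(e)
plan(*target([0.6134,-0.1463,.148],[-.0743,-.9972],40,0,up=.006,out=.004))
E
```

```text
time_s: 6.2
ee_pos: [0.619, -0.0732, 0.235]
tool_rot: [[0.055, 0.997, -0.048], [0.764, -0.074, -0.641], [-0.643, -0.001, -0.766]]
contact_force: [-0.2, -0.2, 0.0]
gripper_width: 0.587
grip_force: 0.0
(array([ 0.5441, -0.1411]), array([-0.071 , -0.9975]), np.float64(0.15989659343308743), np.int64(534))
(array([ 0.6133, -0.1464]), array([-0.0775, -0.997 ]), np.float64(0.15984786656722721), np.int64(507))
(array([ 0.6824, -0.1517]), array([-0.0717, -0.9974]), np.float64(0.15981825277113995), np.int64(562))
t 6.25 q [ 0.1249  0.3087  1.8016 -0.7179  1.2811  0.5001] pos [ 0.6198 -0.0726  0.2359]
 world d [-0.3919 -4.082  -4.7462] shift in current tool axes cm [-0.0898 -0.0974  6.271 ] in target axes [-0.0898 -0.0875  6.2711]
 rotvec deg [ 0.09   -0.0003  0.0472] 0.10158814499425835
```

View pics/w3.png

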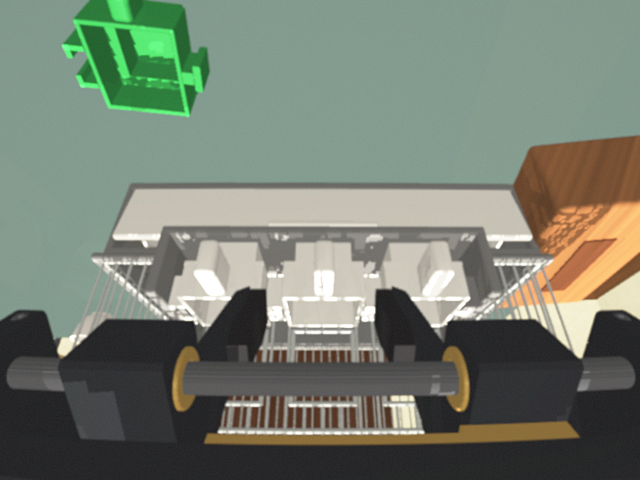

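The tab at (325,275) is centred between the fingertips, and both fits agree. I'll advance and grip.

```bash
python3 -m inch '[{"ax":0,"ay":0,"az":0,"dx":-0.1,"dy":-0.1,"dz":2.1,"grip":5.2},{"ax":0,"ay":0,"az":0,"dx":0,"dy":0,"dz":2.1,"grip":5.2},{"ax":0,"ay":0,"az":0,"dx":0,"dy":0,"dz":2.1,"grip":5.2},{"ax":0,"ay":0,"az":0,"dx":0,"dy":0,"dz":0,"grip":5.2},{"ax":0,"ay":0,"az":0,"dx":0,"dy":0,"dz":0,"grip":5.2}]'
python3 - <<'E'
from h import *
for i in range(3):
  robot.read_camera("wrist"); plan(*target([0.6134,-0.1464,.148],[-.0743,-.9972],40,0,up=.006,out=.004))
E
```

```text
time_s: 6.75
ee_pos: [0.616, -0.1133, 0.1885]
tool_rot: [[0.056, 0.997, -0.046], [0.764, -0.072, -0.641], [-0.643, 0.001, -0.766]]
contact_force: [0.5, -0.0, -0.1]
gripper_width: 0.589
grip_force: 0.0
t 6.8 q [ 0.062   0.3457  1.8512 -0.7602  1.1804  0.5213] pos [ 0.6164 -0.1132  0.189 ]
 world d [-0.0534 -0.0389 -0.0487] shift in current tool axes cm [-0.0014 -0.0505  0.0647] in target axes [-0.0014 -0.0503  0.0648]
 rotvec deg [0.1765 0.0014 0.0367] 0.18030070324742373
t 6.85 q [ 0.0621  0.3455  1.8511 -0.7603  1.1803  0.5214] pos [ 0.6165 -0.1131  0.1891]
 world d [-0.0636 -0.0453 -0.0645] shift in current tool axes cm [ 0.0032 -0.0604  0.0813] in target axes [ 0.0032 -0.0601  0.0815]
 rotvec deg [ 0.2016 -0.0041  0.0254] 0.20328973912621348
t 6.9 q [ 0.0621  0.3454  1.8513 -0.7603  1.1801  0.5214] pos [ 0.6164 -0.1131  0.189 ]
 world d [-0.0561 -0.0433 -0.0565] shift in current tool axes cm [ 0.     -0.053   0.0735] in target axes [ 0.     -0.0527  0.0737]
 rotvec deg [ 0.202  -0.0049  0.0321] 0.20460560486609167
```

```bash
python3 -m inch '[{"ax":0,"ay":0,"az":0,"dx":0,"dy":-0.05,"dz":0,"grip":3},{"ax":0,"ay":0,"az":0,"dx":0,"dy":0,"dz":0,"grip":1.6},{"ax":0,"ay":0,"az":0,"dx":0,"dy":0,"dz":0,"grip":1.4},{"ax":0,"ay":0,"az":0,"dx":0,"dy":0,"dz":0,"grip":1.3},{"ax":0,"ay":0,"az":0,"dx":0,"dy":0,"dz":0,"grip":0.6},{"ax":0,"ay":0,"az":0,"dx":0,"dy":0,"dz":0,"grip":0.6},{"ax":0,"ay":0,"az":0,"dx":0,"dy":0,"dz":0,"grip":0.6}]' 25
```

```text
time_s: 7.6
ee_pos: [0.6148, -0.114, 0.1874]
tool_rot: [[0.055, 0.997, -0.047], [0.764, -0.073, -0.641], [-0.643, -0.0, -0.766]]
contact_force: [0.3, 0.0, -0.2]
gripper_width: 0.136
grip_force: 24.8
```

```bash
python3 -m inch '[{"ax":0,"ay":0,"az":0,"dx":-0.32,"dy":0,"dz":-0.38,"grip":0.6},{"ax":0,"ay":0,"az":0,"dx":-0.32,"dy":0,"dz":-0.38,"grip":0.6},{"ax":0,"ay":0,"az":0,"dx":-0.32,"dy":0,"dz":-0.38,"grip":0.6},{"ax":0,"ay":0,"az":0,"dx":0,"dy":0,"dz":0,"grip":0.6}]'
python3 - <<'E'
from tabs import *
s=robot.get_obs(); p=robot.read_camera("wrist"); W=cloud(p,(0,0,640,480),s)
for c,z in (([.544,-.1411],.160),([.6134,-.1463],.175),([.6824,-.1517],.160)):
    try: print(tabfit(W,np.array(c),[-.0743,-.9972],z))
    except Exception as e: print(e)
p=robot.read_camera("scene")
print([l["point"] for n in ("mid_cup_center","near_cup_center","far_cup_center") for l in robot.landmark_of(n,p)[:1]])
E
```

```text
time_s: 8.0
ee_pos: [0.6152, -0.1141, 0.2035]
tool_rot: [[0.057, 0.997, -0.046], [0.764, -0.073, -0.641], [-0.643, 0.001, -0.766]]
contact_force: [0.6, -0.4, -0.9]
gripper_width: 0.132
grip_force: 24.8
(array([ 0.5427, -0.1403]), array([-0.0748, -0.9972]), np.float64(0.15975683060642254), np.int64(926))
(array([ 0.6114, -0.1384]), array([-0.0772, -0.997 ]), np.float64(0.17518888174263716), np.int64(1168))
(array([ 0.6805, -0.1518]), array([-0.0669, -0.9978]), np.float64(0.15972081898879648), np.int64(919))
[[245.7, 158.4], [186.5, 184.0]]
```

```bash
python3 -m inch '[{"ax":0,"ay":0,"az":0,"dx":-0.4,"dy":0,"dz":-0.48,"grip":0.6},{"ax":0,"ay":0,"az":0,"dx":-0.4,"dy":0,"dz":-0.48,"grip":0.6},{"ax":0,"ay":0,"az":0,"dx":-0.4,"dy":0,"dz":-0.48,"grip":0.6},{"ax":0,"ay":0,"az":0,"dx":-0.4,"dy":0,"dz":-0.48,"grip":0.6},{"ax":0,"ay":0,"az":0,"dx":-0.4,"dy":0,"dz":-0.48,"grip":0.6},{"ax":0,"ay":0,"az":0,"dx":-0.4,"dy":0,"dz":-0.48,"grip":0.6},{"ax":0,"ay":0,"az":0,"dx":0,"dy":0,"dz":0,"grip":0.6}]'
python3 - <<'E'
from h import *
s=robot.get_obs(); p=robot.read_camera("wrist"); cv2.imwrite("pics/w4.png",p["frame"])
E
```

```text
time_s: 8.95
ee_pos: [0.6153, -0.1139, 0.2412]
tool_rot: [[0.057, 0.997, -0.045], [0.764, -0.073, -0.641], [-0.643, 0.002, -0.766]]
contact_force: [0.4, 0.6, -0.0]
gripper_width: 0.136
grip_force: 24.8
```

View pics/w4.png

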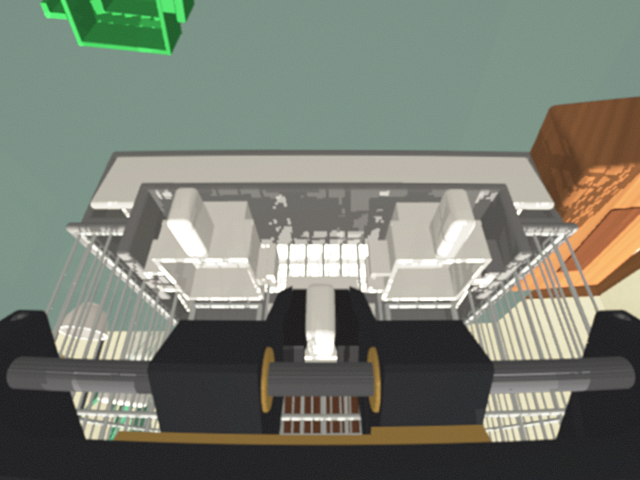

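The wrist view shows the middle cup held by its tab at (320,320), clear of its slot. The neighbours' tabs, at (187,222) and (455,222), are still seated. Next is straight out from the cage, while I measure the spare.

```bash
python3 -m inch '[{"ax":0,"ay":0,"az":0,"dx":2.3,"dy":0,"dz":-1.92,"grip":0.6},{"ax":0,"ay":0,"az":0,"dx":2.3,"dy":0,"dz":-1.92,"grip":0.6},{"ax":0,"ay":0,"az":0,"dx":2.3,"dy":0,"dz":-1.92,"grip":0.6},{"ax":0,"ay":0,"az":0,"dx":2.3,"dy":0,"dz":-1.92,"grip":0.6},{"ax":0,"ay":0,"az":0,"dx":2.3,"dy":0,"dz":-1.92,"grip":0.6},{"ax":0,"ay":0,"az":0,"dx":2.3,"dy":0,"dz":-1.92,"grip":0.6},{"ax":-5.1,"ay":0,"az":-6.1,"dx":0,"dy":0,"dz":0,"grip":0.6},{"ax":-5.1,"ay":0,"az":-6.1,"dx":0,"dy":0,"dz":0,"grip":0.6}]'
python3 - <<'E'
from tabs import *
p=robot.read_camera("top"); W=cloud(p,(250,160,60,60))
h=W[(W[:,2]>.044)&(W[:,2]<.054)]; print(len(h))
r=tabfit(W,np.array([.644,.184]),[.74,-.67],.048); print(r)
plan(*target([*r[0],.064],r[1],40,0.0,up=.106,out=.064))
E
```

```text
time_s: 9.8
ee_pos: [0.6284, 0.0669, 0.2382]
tool_rot: [[-0.163, 0.978, 0.134], [0.748, 0.211, -0.629], [-0.643, -0.002, -0.766]]
contact_force: [-0.1, -0.6, -1.1]
gripper_width: 0.133
grip_force: 24.9
8Traceback (most recent call last):
  File "<stdin>", line 4, in <module>
  File "tabs.py", line 10, in tabfit
    k,b0=np.polyfit(*np.array(ctr).T,1)
         ~~~~~~~~~~^^^^^^^^^^^^^^^^^^^^
TypeError: polyfit() missing 2 required positional arguments: 'y' and 'deg'
```

```bash
python3 -m inch '[{"ax":-5.1,"ay":0,"az":-6.1,"dx":0,"dy":0,"dz":0,"grip":0.6},{"ax":-5.1,"ay":0,"az":-6.1,"dx":0,"dy":0,"dz":0,"grip":0.6},{"ax":-5.1,"ay":0,"az":-6.1,"dx":0,"dy":0,"dz":0,"grip":0.6},{"ax":-5.1,"ay":0,"az":-6.1,"dx":0,"dy":0,"dz":0,"grip":0.6},{"ax":0,"ay":0,"az":0,"dx":0,"dy":0,"dz":0,"grip":0.6}]'
python3 - <<'E'
from h import *
plan(*target([.6446,.184,.064],[.72,-.69],40,0.0,up=.106,out=.104))
E
```

```text
time_s: 10.35
ee_pos: [0.6261, 0.064, 0.2387]
tool_rot: [[-0.528, 0.727, 0.439], [0.556, 0.687, -0.468], [-0.642, -0.003, -0.767]]
contact_force: [-0.4, 0.7, -0.9]
gripper_width: 0.131
grip_force: 24.9
t 10.35 q [ 0.3195  0.1281  2.0175 -0.864   0.8714  0.0977] pos [0.6261 0.064  0.2387]
 world d [-7.7459 21.1948 -3.4227] shift in current tool axes cm [ 18.0776   8.9385 -10.6881] in target axes [ 17.718    9.9429 -10.3992]
 rotvec deg [-1.932  -0.0945 -2.0768] 2.8380948579089167
```

```bash
python3 -m inch '[{"ax":0,"ay":0,"az":0,"dx":3,"dy":1.5,"dz":-2.2,"grip":0.6},{"ax":0,"ay":0,"az":0,"dx":3,"dy":1.5,"dz":-2.2,"grip":0.6},{"ax":0,"ay":0,"az":0,"dx":3,"dy":1.5,"dz":-2.2,"grip":0.6},{"ax":0,"ay":0,"az":0,"dx":3,"dy":1.5,"dz":-2.2,"grip":0.6},{"ax":0,"ay":0,"az":0,"dx":3,"dy":1.5,"dz":-2.2,"grip":0.6},{"ax":0,"ay":0,"az":0,"dx":3,"dy":1.5,"dz":-2.2,"grip":0.6},{"ax":0,"ay":0,"az":0,"dx":0,"dy":0,"dz":0,"grip":0.6},{"ax":0,"ay":0,"az":0,"dx":0,"dy":0,"dz":0,"grip":0.6}]'
python3 - <<'E'
from tabs import *
s=robot.get_obs(); p=robot.read_camera("wrist"); cv2.imwrite("pics/w5.png",p["frame"]); W=cloud(p,(0,0,640,480),s)
for n in ["spare_cup_tab","spare_cup_center"]:
    for l in robot.landmark_of(n,p)[:2]: print(n,round(l["conf"],2),np.round(l["point"],1),world(p,l["point"],s))
try: r=tabfit(W,np.array([.6446,.184]),[.72,-.69],.048); print(r)
except Exception as e: print(e)
plan(*target([.6446,.184,.064],[.72,-.69],40,0.0,up=.106,out=.104))
E
```

```text
time_s: 11.15
ee_pos: [0.5395, 0.2899, 0.2244]
tool_rot: [[-0.528, 0.726, 0.441], [0.555, 0.688, -0.468], [-0.643, -0.002, -0.766]]
contact_force: [-0.2, 0.8, -0.4]
gripper_width: 0.132
grip_force: 24.9
spare_cup_tab 0.97 [322.8 212.6] [0.6331 0.1924 0.048 ]
spare_cup_tab 0.89 [123.2 240.8] [ 0.5146 -0.0026  0.0418]
spare_cup_center 0.97 [322.1 230.2] [0.6536 0.17   0.0472]
spare_cup_center 0.74 [ 98.2 247.5] [ 0.4973 -0.0362  0.0431]
(array([0.6405, 0.185 ]), array([ 0.6848, -0.7287]), np.float64(0.04764017556593175), np.int64(262))
t 11.3 q [ 0.7417  0.2342  1.9211 -0.7916  1.1268  0.3902] pos [0.5399 0.2878 0.2246]
 world d [ 0.8683 -1.1785 -2.0084] shift in current tool axes cm [ 0.1773 -0.1737  2.4728] in target axes [ 0.1861 -0.2501  2.4656]
 rotvec deg [-1.9261 -0.024  -2.0954] 2.8462759918197134
```

View pics/w5.png

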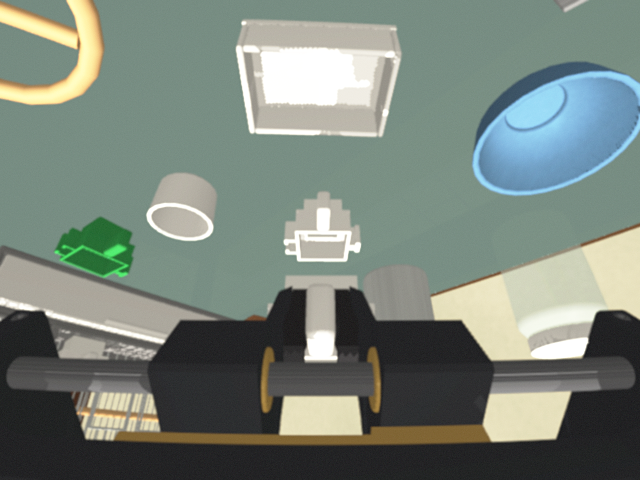

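The wrist view shows the held cup at the bottom. The white spare is at (322,240) with its tab at (323,215), straight ahead and already aligned in yaw. The bath dish, pot and bowl are clear. I'll move closer and refine.

```bash
python3 - <<'E'
from h import *
plan(*target([.6405,.185,.064],[.685,-.729],40,0.0,up=.066,out=.044))
E
```

```text
t 11.3 q [ 0.7417  0.2342  1.9211 -0.7916  1.1268  0.3902] pos [0.5399 0.2878 0.2246]
 world d [ 5.0616 -4.9612 -6.0084] shift in current tool axes cm [-1.567   0.2854  9.154 ] in target axes [-1.5627  0.2914  9.1546]
 rotvec deg [ 0.0026 -0.0206  0.204 ] 0.20501998193454007
```

```bash
python3 -m inch '[{"ax":0,"ay":0,"az":0.2,"dx":-0.4,"dy":0.07,"dz":2.3,"grip":0.6},{"ax":0,"ay":0,"az":0,"dx":-0.4,"dy":0.07,"dz":2.3,"grip":0.6},{"ax":0,"ay":0,"az":0,"dx":-0.4,"dy":0.07,"dz":2.3,"grip":0.6},{"ax":0,"ay":0,"az":0,"dx":-0.4,"dy":0.07,"dz":2.3,"grip":0.6},{"ax":0,"ay":0,"az":0,"dx":0,"dy":0,"dz":0,"grip":0.6},{"ax":0,"ay":0,"az":0,"dx":0,"dy":0,"dz":0,"grip":0.6}]'
python3 - <<'E'
from tabs import *
s=robot.get_obs(); p=robot.read_camera("wrist"); W=cloud(p,(0,0,640,480),s); cv2.imwrite("pics/w6.png",p["frame"])
r=tabfit(W,np.array([.6405,.185]),[.685,-.729],.048); print(r)
# independent check: rim of the spare cup
c=r[0]+.05*r[1]; yd=np.array([-r[1][1],r[1][0]]); d=W[:,:2]-c; a=d@r[1]; b=d@yd
m=(abs(W[:,2]-.048)<.003)&(abs(a)<.034)&(abs(b)<.0295); print("rim front a",np.percentile(a[m],2),"b range",np.percentile(b[m],[1,99]),m.sum())
# held tab in the tool frame: top face points
R=np.array(s["tool_rot"]); Tp=(W-np.array(s["ee_pos"]))@R
gp=np.array(s["ee_pos"])+R@[0,0,.045]; h=R[:2,2]/np.hypot(*R[:2,2]); print("heading",h)
try: print("held",tabfit(W,gp[:2]+.004*h,h,gp[2]+.006),"expected",gp[:2]+.004*h,gp[2]+.006)
except Exception as e: print(e)
plan(*target([*r[0],.064],r[1],40,0.0,up=.036,out=.004))
E
```

```text
time_s: 11.9
ee_pos: [0.5908, 0.2372, 0.1643]
tool_rot: [[-0.525, 0.729, 0.439], [0.559, 0.684, -0.468], [-0.642, -0.0, -0.767]]
contact_force: [0.0, 0.1, -0.8]
gripper_width: 0.132
grip_force: 24.9
(array([0.6404, 0.1851]), array([ 0.6719, -0.7406]), np.float64(0.04773987246778029), np.int64(517))
rim front a -0.0324759702651887 b range [-0.0288  0.0288] 685
heading [ 0.6842 -0.7293]
held (array([0.6061, 0.2198]), array([ 0.6862, -0.7274]), np.float64(0.13599051033904758), np.int64(1178)) expected [0.6133 0.2132] 0.13578425104457928
t 11.95 q [ 0.6224  0.3169  1.9442 -0.8707  0.9834  0.4092] pos [0.5909 0.2382 0.1649]
 world d [ 2.7411 -2.8646 -3.0456] shift in current tool axes cm [-1.0824  0.0295  4.8808] in target axes [-1.0785  0.1054  4.8806]
 rotvec deg [ 0.7194 -0.0347  0.7754] 1.0582709731297266
```

View pics/w6.png

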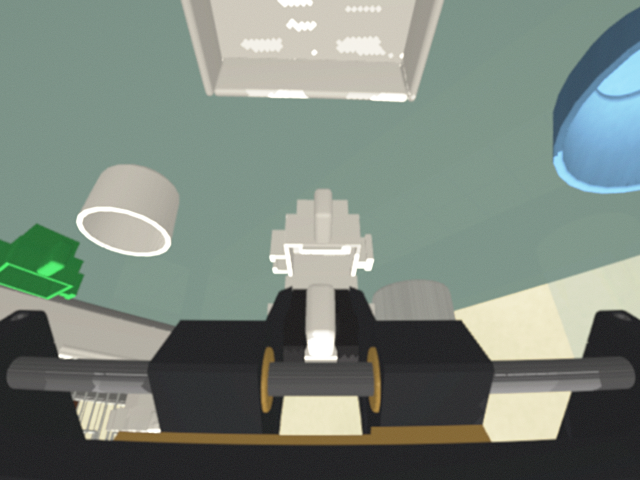

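The wrist view shows the spare at (323,245) directly ahead with its tab at (322,215), lined up with the held tab at (320,310). The held-tab fit may be picking up finger surfaces, so I'll check its end directly.

```bash
python3 - <<'E'
from h import *
s=robot.get_obs(); p=robot.read_camera("wrist"); W=cloud(p,(0,0,640,480),s)
R=np.array(s["tool_rot"]); gp=np.array(s["ee_pos"])+R@[0,0,.045]; h=R[:2,2]/np.hypot(*R[:2,2])
d=W[:,:2]-gp[:2]; a=d@h; b=d@np.array([-h[1],h[0]]); m=(abs(b)<.004)&(abs(a)<.05)&(abs(W[:,2]-gp[2])<.05)
for lo in np.arange(-.05,.02,.002):
    k=m&(a>=lo)&(a<lo+.002)
    if k.sum(): print("%.3f n%d z-gp %.4f..%.4f"%(lo,k.sum(),*(np.percentile(W[k,2],[5,95])-gp[2])))
k=(abs(a+.006)<.008)&(abs(b)<.02)&(abs(W[:,2]-gp[2]-.006)<.003); print(np.histogram(b[k],np.arange(-.02,.021,.002)))
E
```

```text
-0.016 n78 z-gp -0.0124..0.0046
-0.014 n890 z-gp -0.0139..0.0060
-0.012 n100 z-gp -0.0087..0.0075
-0.010 n33 z-gp 0.0068..0.0078
-0.008 n28 z-gp 0.0069..0.0079
-0.006 n23 z-gp 0.0070..0.0078
-0.004 n25 z-gp 0.0071..0.0078
-0.002 n25 z-gp 0.0071..0.0078
0.000 n26 z-gp 0.0071..0.0078
0.002 n17 z-gp 0.0074..0.0078
0.004 n22 z-gp 0.0068..0.0078
0.006 n23 z-gp 0.0072..0.0078
0.008 n19 z-gp 0.0070..0.0077
0.010 n18 z-gp 0.0070..0.0077
0.012 n18 z-gp 0.0071..0.0078
0.014 n19 z-gp 0.0072..0.0078
0.016 n17 z-gp 0.0073..0.0078
0.018 n15 z-gp 0.0070..0.0078
(array([  0,   0,   0,   0,   0,   5,  63,  96, 102, 104, 107,  99,  61,
        14,   0,   0,   0,   0,   0,   0]), array([-0.02 , -0.018, -0.016, -0.014, -0.012, -0.01 , -0.008, -0.006,
       -0.004, -0.002, -0.   ,  0.002,  0.004,  0.006,  0.008,  0.01 ,
        0.012,  0.014,  0.016,  0.018,  0.02 ]))
```

```bash
python3 - <<'E'
from h import *
plan(*target([.6404,.1851,.064],[.678,-.735],40,0.0,up=.0345,out=.003))
E
```

```text
t 12.0 q [ 0.6231  0.3166  1.9438 -0.8707  0.9832  0.4091] pos [0.591  0.2388 0.1653]
 world d [ 2.7801 -3.0231 -3.2343] shift in current tool axes cm [-1.0698 -0.0575  5.1167] in target axes [-1.0672 -0.0063  5.1176]
 rotvec deg [ 0.4843 -0.0317  0.4238] 0.6443363669479242
```

```bash
python3 -m inch '[{"ax":0.5,"ay":0,"az":0.4,"dx":0,"dy":0,"dz":0,"grip":0.6},{"ax":0,"ay":0,"az":0,"dx":-0.27,"dy":0,"dz":1.28,"grip":0.6},{"ax":0,"ay":0,"az":0,"dx":-0.27,"dy":0,"dz":1.28,"grip":0.6},{"ax":0,"ay":0,"az":0,"dx":-0.27,"dy":0,"dz":1.28,"grip":0.6},{"ax":0,"ay":0,"az":0,"dx":-0.26,"dy":0,"dz":1.28,"grip":0.6},{"ax":0,"ay":0,"az":0,"dx":0,"dy":0,"dz":0,"grip":0.6},{"ax":0,"ay":0,"az":0,"dx":0,"dy":0,"dz":0,"grip":0.6}]'
python3 - <<'E'
from tabs import *
s=robot.get_obs(); p=robot.read_camera("wrist"); W=cloud(p,(0,0,640,480),s); cv2.imwrite("pics/w7.png",p["frame"][150:400,180:460])
R=np.array(s["tool_rot"]); gp=np.array(s["ee_pos"])+R@[0,0,.045]; h=R[:2,2]/np.hypot(*R[:2,2])
d=W[:,:2]-gp[:2]; a=d@h; b=d@np.array([-h[1],h[0]])
for n,z0,z1 in (("held",gp[2]-.006,gp[2]+.004),("spare",.03,.045)):   # front face of tab
    k=(abs(b)<.007)&(abs(a)<.05)&(W[:,2]>z0)&(W[:,2]<z1); f=k&(abs(a-np.median(a[k]))<.003)
    print(n,"front face a",np.median(a[f]),"b",np.percentile(b[f],[2,98]),f.sum())
r=tabfit(W,np.array([.6404,.1851]),[.678,-.735],.048); print(r,h)
plan(*target([.6404,.1851,.064],[.678,-.735],40,0.0,up=.0345,out=.003))
E
```

```text
time_s: 12.7
ee_pos: [0.6184, 0.2079, 0.1312]
tool_rot: [[-0.521, 0.735, 0.434], [0.562, 0.678, -0.473], [-0.642, -0.003, -0.767]]
contact_force: [-0.3, 0.7, -0.7]
gripper_width: 0.135
grip_force: 24.9
held front face a -0.012810058692980015 b [-0.0068  0.0065] 737
spare front face a -0.012283021635372522 b [-0.0048  0.0066] 548
(array([0.6406, 0.185 ]), array([ 0.676 , -0.7369]), np.float64(0.047739424351692324), np.int64(834)) [ 0.6755 -0.7374]
t 12.75 q [ 0.5559  0.374   1.9416 -0.9178  0.9178  0.4256] pos [0.6186 0.2084 0.1318]
 world d [0.0182 0.0144 0.1188] shift in current tool axes cm [-0.0777  0.0229 -0.09  ] in target axes [-0.0777  0.0232 -0.0899]
 rotvec deg [-0.0689 -0.0499  0.1074] 0.13701931725791908
```

```bash
python3 -m inch '[{"ax":0,"ay":0,"az":0,"dx":0.29,"dy":0.05,"dz":0.345,"grip":0.6},{"ax":0,"ay":0,"az":0,"dx":0.29,"dy":0,"dz":0.345,"grip":0.6},{"ax":0,"ay":0,"az":0,"dx":0.29,"dy":0,"dz":0.345,"grip":0.6},{"ax":0,"ay":0,"az":0,"dx":0.29,"dy":0,"dz":0.345,"grip":0.6},{"ax":0,"ay":0,"az":0,"dx":0.29,"dy":0,"dz":0.345,"grip":0.6},{"ax":0,"ay":0,"az":0,"dx":0.13,"dy":0,"dz":0.155,"grip":0.6},{"ax":0,"ay":0,"az":0,"dx":0,"dy":0,"dz":0,"grip":0.6},{"ax":0,"ay":0,"az":0,"dx":0,"dy":0,"dz":0,"grip":0.6}]'
python3 - <<'E'
from tabs import *
for i in range(2):
  s=robot.get_obs(); p=robot.read_camera("wrist")
  W=cloud(p,(0,0,640,480),s)
  R=np.array(s["tool_rot"]); gp=np.array(s["ee_pos"])+R@[0,0,.045]; h=R[:2,2]/np.hypot(*R[:2,2])
  d=W[:,:2]-gp[:2]; a=d@h; b=d@np.array([-h[1],h[0]])
  k=(abs(b)<.004)&(a>-.008)&(a<.015)&(abs(W[:,2]-gp[2]-.007)<.006); print("held tab top z",np.median(W[k,2]),k.sum(),"nested .076",s["ee_pos"],s["contact_force"])
for z0,z1 in ((.06,.072),(.03,.045)):
    k=(abs(b)<.007)&(abs(a)<.05)&(W[:,2]>z0)&(W[:,2]<z1); f=k&(abs(a-np.median(a[k]))<.003)
    print("front face a",np.median(a[f]),"b",np.percentile(b[f],[2,98]),f.sum())
E
```

```text
time_s: 13.55
ee_pos: [0.6189, 0.2091, 0.1075]
tool_rot: [[-0.521, 0.734, 0.435], [0.562, 0.679, -0.472], [-0.642, -0.002, -0.766]]
contact_force: [-0.4, 1.1, -0.8]
gripper_width: 0.133
grip_force: 24.9
held tab top z 0.08051252722987784 252 nested .076 [0.6189 0.2091 0.1075] [-0.3881  1.088  -0.7902]
held tab top z 0.08074095123891133 255 nested .076 [0.619  0.2091 0.1076] [-0.2989  0.3529 -1.1517]
front face a -0.012875661652708148 b [-0.0066  0.006 ] 787
front face a -0.011785503168224257 b [-0.0061  0.0054] 707
```

```bash
python3 -m inch '[{"ax":0,"ay":0,"az":0,"dx":0.06,"dy":0,"dz":0.18,"grip":0.6},{"ax":0,"ay":0,"az":0,"dx":0.1,"dy":0,"dz":0.115,"grip":0.6},{"ax":0,"ay":0,"az":0,"dx":0.07,"dy":0,"dz":0.085,"grip":0.6},{"ax":0,"ay":0,"az":0,"dx":0,"dy":0,"dz":0,"grip":0.6},{"ax":0,"ay":0,"az":0,"dx":0,"dy":0,"dz":0,"grip":0.6}]'
cat > chk.py <<'E'
from tabs import *
s=robot.get_obs(); p=robot.read_camera("wrist"); cv2.imwrite("pics/w8.png",p["frame"]); W=cloud(p,(0,0,640,480),s)
h=np.array([.677,-.736]); d=W[:,:2]-np.array([.6406,.185]); a=d@h; b=d@np.array([.736,.677])
k=(abs(b)<.004)&(a>-.010)&(a<.010)&(abs(W[:,2]-.077)<.01); print("held tab top z",np.median(W[k,2]),k.sum(),s["ee_pos"],s["contact_force"])
for z0,z1 in ((.06,.071),(.03,.045)):
    k=(abs(b)<.009)&(abs(a)<.04)&(W[:,2]>z0)&(W[:,2]<z1); f=k&(abs(a-np.median(a[k]))<.003)
    print("front face a",np.median(a[f]),"b",np.percentile(b[f],[2,98]),f.sum())
E
python3 chk.py
```

```text
time_s: 14.15
ee_pos: [0.6194, 0.2086, 0.1034]
tool_rot: [[-0.521, 0.734, 0.435], [0.562, 0.679, -0.473], [-0.643, -0.002, -0.766]]
contact_force: [-0.0, 0.5, 1.4]
gripper_width: 0.134
grip_force: 24.9
held tab top z 0.07646711978088805 228 [0.6194 0.2086 0.1034] [-0.035   0.4928  1.4071]
front face a -0.015593030110466317 b [-0.0082  0.0084] 887
front face a -0.015387068130285545 b [-0.0058  0.0057] 742
```

```bash
python3 -m inch '[{"ax":0,"ay":0,"az":0,"dx":0.05,"dy":0,"dz":0.06,"grip":0.6},{"ax":0,"ay":0,"az":0,"dx":0,"dy":0,"dz":0,"grip":0.6},{"ax":0,"ay":0,"az":0,"dx":0,"dy":0,"dz":0,"grip":0.6}]'; python3 chk.py
```

```text
time_s: 14.5
ee_pos: [0.6195, 0.2086, 0.1032]
tool_rot: [[-0.52, 0.734, 0.436], [0.562, 0.679, -0.473], [-0.643, -0.001, -0.766]]
contact_force: [-3.8, 0.9, 5.0]
gripper_width: 0.139
grip_force: 24.9
held tab top z 0.07638720332048808 228 [0.6195 0.2086 0.1032] [-3.8139  0.905   5.0107]
front face a -0.015617711936125368 b [-0.0084  0.0083] 887
front face a -0.015334961507564821 b [-0.0057  0.0057] 734
```

Contact at 5 N, and the cup is down. I'll release, then withdraw along the tool axis.

```bash
python3 -m inch '[{"ax":0,"ay":0,"az":0,"dx":0,"dy":0,"dz":0,"grip":1.6},{"ax":0,"ay":0,"az":0,"dx":0,"dy":0,"dz":0,"grip":2.4},{"ax":0,"ay":0,"az":0,"dx":0,"dy":0,"dz":0,"grip":4},{"ax":0,"ay":0,"az":0,"dx":0,"dy":0,"dz":0,"grip":5},{"ax":0,"ay":0,"az":0,"dx":0,"dy":0,"dz":0,"grip":5}]'
python3 -m inch '[{"ax":0,"ay":0,"az":0,"dx":0,"dy":0,"dz":-1,"grip":5},{"ax":0,"ay":0,"az":0,"dx":0,"dy":0,"dz":-2,"grip":5},{"ax":0,"ay":0,"az":0,"dx":0,"dy":0,"dz":-3,"grip":5},{"ax":0,"ay":0,"az":0,"dx":0,"dy":0,"dz":-3,"grip":5},{"ax":0,"ay":0,"az":0,"dx":0,"dy":0,"dz":-3,"grip":5},{"ax":0,"ay":0,"az":0,"dx":0,"dy":0,"dz":0,"grip":5},{"ax":0,"ay":0,"az":0,"dx":0,"dy":0,"dz":0,"grip":5}]'
python3 chk.py
```

```text
time_s: 15.05
ee_pos: [0.6192, 0.2085, 0.1021]
tool_rot: [[-0.521, 0.734, 0.435], [0.562, 0.679, -0.473], [-0.642, -0.002, -0.767]]
contact_force: [-0.6, 0.1, 0.5]
gripper_width: 0.521
grip_force: 0.0
time_s: 15.75
ee_pos: [0.567, 0.2664, 0.1959]
tool_rot: [[-0.521, 0.733, 0.437], [0.562, 0.68, -0.47], [-0.642, 0.001, -0.767]]
contact_force: [-0.0, -0.5, -0.1]
gripper_width: 0.563
grip_force: 0.0
held tab top z 0.07616194110656034 133 [0.567  0.2664 0.1959] [-0.008  -0.5041 -0.1159]
front face a -0.015581918894449563 b [-0.0058  0.005 ] 186
front face a -0.0150273993847908 b [-0.0054  0.0059] 214
```

View pics/w8.png

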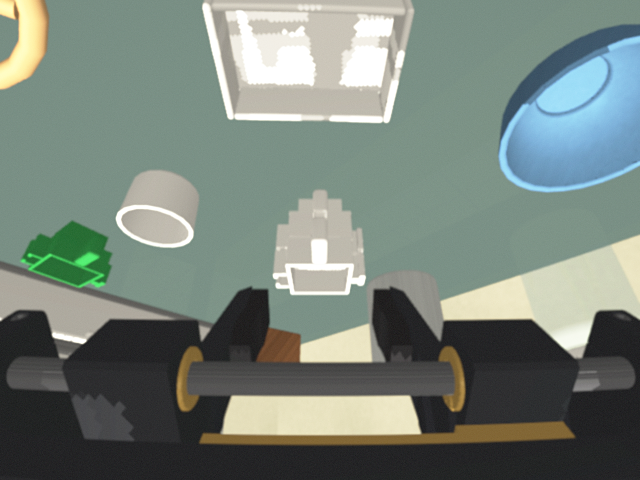

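The wrist view shows the cup nested in the spare at (320,265), tab over tab. Top height is 0.076 m and the plan offset is under 1 mm. The robot is clear.

```bash
python3 -c "from rig import robot; print(robot.finish_job())"
```

```text
the job is handed in; nothing more can be done
None
```

The middle cup was lifted straight up out of its slot and is nested fully home in the white spare, tab over tab. The neighbours were still seated when I pulled the cup out. The job is handed in at about 16 s of the 45 s allowed; no verdict was returned.

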